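# Gauge the blind bore of a housing with a colour-banded depth rod and set the class board

### The arm

A 6-joint arm with a two-finger parallel gripper is mounted at the origin on a cart in front of the work surface, level with it; the furniture and walls round the work are solid. World frame = base frame: x ahead of the robot, y to its left, z up, the work surface at z = 0. Lengths are in m, angles in rad, forces in N, time in s.
With the tool pointing down it reaches from about 0.35 to 1 m from the base axis. Payload 7.1 kg.
Tool frame: the origin (TCP) lies between the finger pads; the fingertips stand 22 mm ahead of it and the grasp point (between the pads) lies 3 mm ahead of it; z points along the fingers, y is the line along which they close (so a half turn about z gives the same grasp; the last joint's range is limited). The gripper opens to 85 mm and grips with 20 to 120 N. Pads are 22 mm wide; open, the fingers measure 114 mm over their backs; the gripper's body (76 mm by 85 mm) begins 54 mm behind the grasp point. The pads swing forward as they close: fully open they stand 13 mm farther back than shut.
Start: joints at [-1.156, 0.423, 1.63, -0, 1.089, -0.019], TCP at [0.263, -0.567, 0.221] pointing down, gripper open.
Joint ranges: [-3, 3], [-0.9, 2.11], [0.09, 2.58], [-1.31, 4.45], [0.11, 2.69], [-2.54, 2.54]. Speed limits (rad/s): [2.39, 2.39, 3.01, 3.14, 3.14, 3.14].

### API

Orientations are given as a rotation vector (axis times angle).
In Python, from rig import manip gives the robot as it stands. The module is installed in compiled form; this text tells all that it offers. Calls block until the motion is done:
- manip.move_to(position, orientation): joint-space move of the TCP to a pose.
- manip.servo_line(position, orientation=None, rate=0.15): straight line of the TCP; orientation=None keeps the orientation; rate is the mean speed in m/s.
- manip.set_joints(angles): joint-space move.
- manip.command_gripper(opening, f_grip=None): finger opening in m; f_grip is the grip in N (None keeps the last); returns when the fingers have stopped.
- manip.hold(seconds).
- manip.solve_ik(position, orientation): joint angles nearest the present ones, or None.
- manip.camera(name): name is "scene" or "top" or "wrist"; returns a dict with "image" (400x640x3 uint8, red, green, blue), "fx", "fy", "cx", "cy" (pixels), "k1" (the pictures are not rectified: a ray, as slopes to the right and down, at radius r is drawn at 1 + k1 r^2 times it, then the intrinsics apply), "cam_to_world" (4x4, takes a point from camera to world coordinates); the wrist camera has in their place "mount" (4x4, takes a point from camera to tool coordinates, whose origin is the TCP and whose axes are the flange's). Camera axes: x right, y down, z forward; pixel columns grow to the right and rows downward; lengths in m; the calibration is good to about 2 mm. A picture is of the moment at which its call begins: read the wrist's pose just before it. There is no depth.
A pose or a line that the arm cannot do raises manip.IKError and nothing moves.
- manip.sign_off(): hands the job in; it is judged then, once.
Readings, each from a call of its own:
- manip.get_time(): time.
- manip.get_joint_positions(): joint angles.
- manip.get_joint_vel(): joint speeds.
- manip.get_tau(): joint torques, N m.
- manip.get_position(): TCP position.
- manip.get_ee_rot(): TCP orientation.
- manip.get_contact_force(): force on the tool from outside, world axes, zero at the start.
- manip.get_torque(): the same for the moment, N m.
- manip.get_width(): finger opening in m.
- manip.get_grip_force(): force on a finger pad.
Only numpy, scipy, OpenCV 4.12 (cv2) and the standard library are available. Lean on these libraries where they do the work, as an engineer would, in place of code of your own. Each camera call takes 0.05 s, during which the arm holds its last target. There are 200 camera calls.

### The job

Check how deep the blind bore in the aluminium housing is: take the colour-banded depth rod from its wooden rest and lower it gently into the bore, without letting it drop, until it stands on the bottom, then let go and leave it there. The lowest colour still showing above the mouth of the bore is the reading: after that, slide the white pointer on the grey class board to the patch of the same colour and let go. Leave the other things on the bench where they are.

Things in the scene. Friction and masses are not known exactly. Their poses are not given: they have to be found in the camera images.
- depth_rod: upright depth rod, 150 mm long, about 140 g, standing loosely in the wooden rest. Origin: centre of its tip; z up the rod. Shaft 16 mm thick, tip bevelled. From the tip: bare steel 0-34 mm, 16 mm painted bands red 34-50, yellow 50-66, green 66-82, blue 82-98, bare 98-108, black round grip 26 mm thick 108-150 (hold it here from above). Sinks by its own weight when released
- rod_tip_pt (a point): centre of the depth rod's lower tip (the rod's origin)
- rod_rest: fixed wooden rest block 64x64x50 mm on a 82x82x6 mm foot plate, with a 19 mm vertical hole 40 mm deep in its middle in which the rod stands (its tip then 10 mm above the bench, top 160 mm). Origin at the centre of its underside, z up
- housing: fixed upright aluminium housing, 66x66 mm and 112 mm tall, with two low flanges making the foot 96 mm wide along its x, each with two dark bolts. In its top, central and vertical, a blind bore 19 mm wide, whose depth is unknown and differs each time (37 to 95 mm). Origin at the centre of its underside, z up
- bore_mouth (a point): centre of the bore's mouth, in the housing's top face (112 mm above the bench)
- board: fixed grey class board 76x200x14 mm, flat on the bench, origin at the centre of its underside. A steel rail runs along its y, at x = +18 mm; beside it, towards -x, four colour patches 25 mm long: red, yellow, green, blue towards +y, centres at y = -22, +4, +30, +56 mm. Bare grey before red (towards -y) is the parking place
- carriage (a joint): travel in m of the black pointer carriage along the board's +y, from 0 to 0.126; it starts parked at 0 to 0.012. It reads 0.040 with the white pointer at the middle of red, 0.066 yellow, 0.092 green, 0.118 blue. Sliding it takes about 2 N; it stays where it is left
- pointer_grip (a point): point on the carriage's black upright fin, 52 mm above the bench, on the pointer's centre line: pinch it here from above. The fin measures 16 mm along the board's x and 24 mm along its y, its top is 64 mm above the bench; below 37 mm it is 24x24 mm, the rail's top is at 22 mm and its end stops at 28 mm
- oil_can: bystander: green oil can with a spout, 68x72x174 mm, standing; origin at the centre of its underside
- tape_roll: bystander: grey adhesive tape roll, 98 mm across, 49 mm high, lying flat; origin at the centre of its underside
- sanding_block: bystander: brown sanding block 60x97x30 mm; origin at the centre of its underside
- tape_measure: bystander: yellow tape measure 36x86x64 mm; origin at the centre of its underside
There are look-alikes about, which are no part of the job. Leave any orange or red look-alike of the housing alone.

How it is judged:
By the outcome, as a careful person would: the job done as asked, in the order asked, and still so for the second after the job is handed in, with the robot touching nothing.
It also fails if it takes over 59 s, if anything falls off the work surface, if the arm or the gripper's body presses on something with over 40 N, if the wrist force passes 120 N, or if a joint passes its speed limit or range.

## Working session

There is one attempt and no reset: what is moved stays moved. The work goes in short steps, each a Python script; the robot and the scene stay as the last script left them, time stands still between calls to the robot, and variables do not carry over. Pictures are saved under pics/ and viewed, at most 10 in all, crops included, and the job is handed in when it is done.

```bash
mkdir -p pics; cat > h.py <<'E'
import numpy as np, cv2, pickle
from rig import manip as m
from scipy.spatial.transform import Rotation as R
def grab(name):
    if name=="wrist":
        p=np.array(m.get_position()); r=R.from_rotvec(m.get_ee_rot()).as_matrix()
    c=dict(m.camera(name))
    if name=="wrist":
        T=np.eye(4);T[:3,:3]=r;T[:3,3]=p; c["cam_to_world"]=T@np.array(c["mount"])
    c["image"]=np.array(c["image"]); return c
def save(c,f): cv2.imwrite("pics/"+f,cv2.cvtColor(c["image"],cv2.COLOR_RGB2BGR)); pickle.dump(c,open("pics/"+f+".pkl","wb"))
def KD(c): return np.array([[c["fx"],0,c["cx"]],[0,c["fy"],c["cy"]],[0,0,1.]]),np.array([c["k1"],0,0,0,0.])
def ray(c,u,v):
    K,D=KD(c); q=cv2.undistortPointsIter(np.array([[[u,v]]],float),K,D,None,None,(3,50,1e-9)).ravel()
    T=np.array(c["cam_to_world"]); return T[:3,3],T[:3,:3]@np.array([q[0],q[1],1])
def onz(c,u,v,z):
    o,d=ray(c,u,v); return o+d*(z-o[2])/d[2]
def proj(c,P):
    K,D=KD(c); T=np.linalg.inv(np.array(c["cam_to_world"])); 
    return cv2.projectPoints(np.atleast_2d(P).astype(float),cv2.Rodrigues(T[:3,:3])[0],T[:3,3],K,D)[0].reshape(-1,2)
def load(f): return pickle.load(open("pics/"+f+".pkl","rb"))
E
python3 - <<'E'
from h import *
for n in("scene","top"):
    c=grab(n); save(c,n+"0.png"); print(n,np.round(c["cam_to_world"],3).tolist(),c["fx"],c["k1"])
print(m.get_time(),m.get_ee_rot())
E
```

```text
scene [[-0.996, 0.053, -0.078, 0.692], [0.093, 0.424, -0.901, 1.245], [-0.014, -0.904, -0.427, 0.68], [0.0, 0.0, 0.0, 1.0]] 457.7424881357984 -0.016926152085067096
top [[-0.256, -0.817, 0.517, -0.195], [-0.966, 0.208, -0.151, 0.19], [0.016, -0.538, -0.843, 1.431], [0.0, 0.0, 0.0, 1.0]] 431.8259467095647 -0.10191676515118604
0.1 [-3.06665160e+00 -6.75766987e-01  4.08825422e-04]
```

View pics/scene0.png

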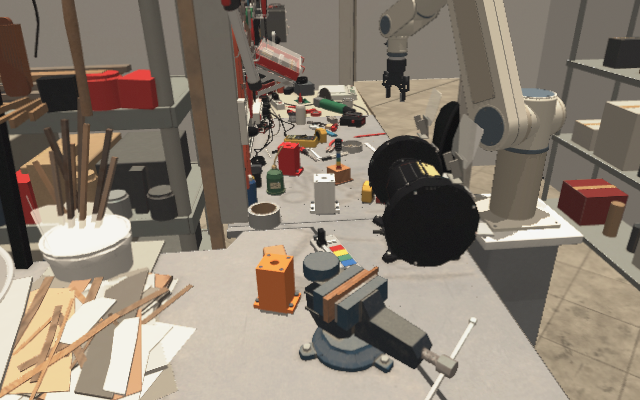

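View pics/top0.png

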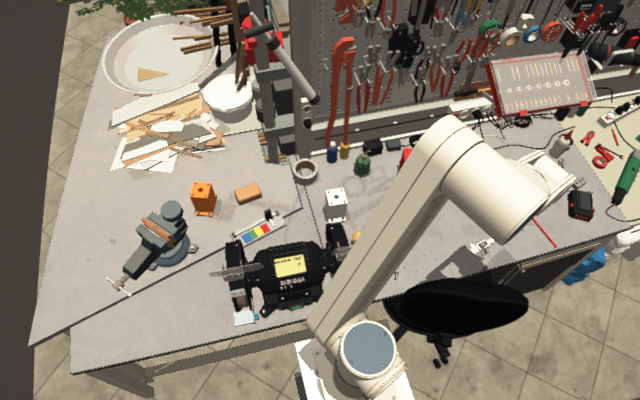

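The scene view shows three housing-like blocks: silver at (324,193), orange at (276,282) and red at (290,158). Only the silver one is bare aluminium, so it is the housing. The rod and its rest are at (339,165) and the board is at (338,248). In the top view the housing is at (336,203) and the board at (262,228), and the arm hides the rod. I'll enlarge these to confirm.

```bash
python3 - <<'E'
from h import *
s=load("scene0.png");t=load("top0.png")
a=cv2.resize(s["image"][125:275,240:400],None,fx=4,fy=4,interpolation=cv2.INTER_CUBIC)[:600]
b=cv2.resize(t["image"][175:255,225:355],None,fx=6,fy=6,interpolation=cv2.INTER_CUBIC)
for n,i in(("cs.png",a),("ct.png",b)): cv2.imwrite("pics/"+n,cv2.cvtColor(i,cv2.COLOR_RGB2BGR))
print(onz(s,323,177,.112),onz(t,336,193,.112),onz(s,339,140,.16),onz(s,320,230,.064))
E
```

```text
[ 0.59095311 -0.10716304  0.112     ] [ 0.60299171 -0.10746891  0.112     ] [ 0.51340877 -0.33050864  0.16      ] [0.62160015 0.15161755 0.064     ]
```

View pics/cs.png

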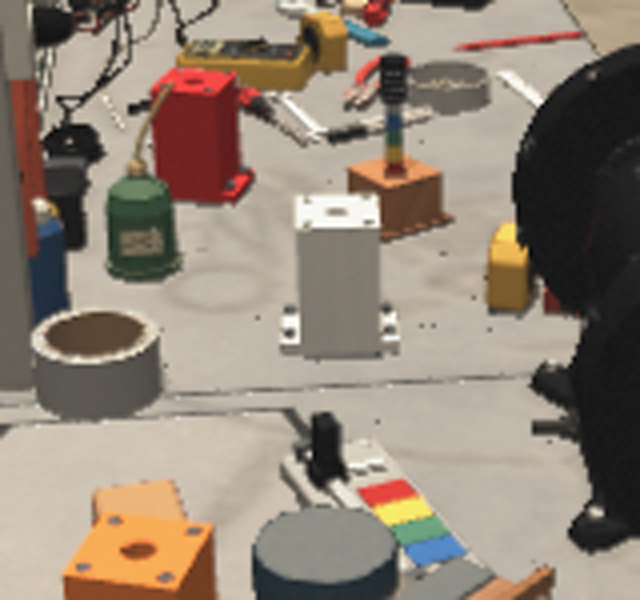

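View pics/ct.png

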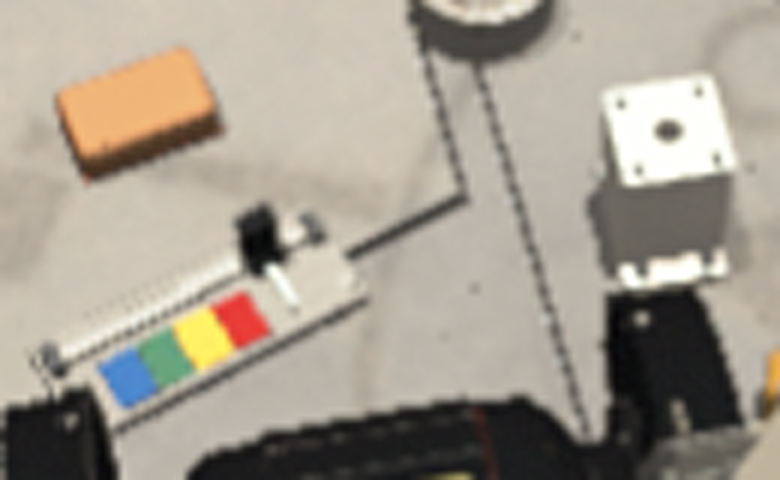

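```bash
cat >> h.py <<'E'
def tri(ca,pa,cb,pb):
    o1,d1=ray(ca,*pa);o2,d2=ray(cb,*pb)
    k=np.linalg.lstsq(np.c_[d1,-d2],o2-o1,rcond=None)[0]; a,b=o1+k[0]*d1,o2+k[1]*d2
    return (a+b)/2,np.linalg.norm(a-b)
E
python3 - <<'E'
from h import *
np.set_printoptions(precision=4,suppress=True)
s=load("scene0.png");t=load("top0.png")
S=lambda u,v:(240+u/4-.4,125+v/4-.4); T=lambda u,v:(225+u/6-.4,175+v/6-.4)
print("bore",tri(s,S(337,211),t,T(668,130)),onz(s,*S(337,211),.112),onz(t,*T(668,130),.112))
print("hcorn",[onz(t,*T(*p),.112)[:2] for p in((603,88),(710,74),(735,163),(622,184))])
print("rod",onz(s,*S(396,58),.16), onz(s,*S(394,170),.056))
print("fin",tri(s,S(326,416),t,T(258,212)),onz(s,*S(326,416),.064),onz(t,*T(258,212),.064))
for n,a,b in(("R",(388,492),(243,320)),("Y",(403,512),(203,338)),("G",(418,530),(165,355)),("B",(435,550),(130,377))):
    print(n,onz(s,*S(*a),.014),onz(t,*T(*b),.014))
print("machine label",tri(s,(430,165),t,(290,265)))
for p in((225,265),(345,230),(250,310),(320,310)): print(p,onz(t,*p,.0),onz(t,*p,.2))
print(m.solve_ik([.513,-.33,.25],m.get_ee_rot()))
E
```

```text
bore (array([ 0.5888, -0.1031,  0.1126]), np.float64(0.0006793353869033774)) [ 0.5885 -0.1039  0.112 ] [ 0.5896 -0.1033  0.112 ]
hcorn [array([ 0.6284, -0.0733]), array([ 0.6221, -0.1395]), array([ 0.5572, -0.1358]), array([ 0.5598, -0.0663])]
rod [ 0.5137 -0.3411  0.16  ] [ 0.5175 -0.328   0.056 ]
fin (array([0.6196, 0.1462, 0.0663]), np.float64(0.003523251930995419)) [0.618  0.1441 0.064 ] [0.6229 0.1455 0.064 ]
R [0.5779 0.167  0.014 ] [0.5791 0.168  0.014 ]
Y [0.5706 0.1938 0.014 ] [0.5728 0.1943 0.014 ]
G [0.5633 0.2172 0.014 ] [0.567  0.2191 0.014 ]
B [0.5552 0.2423 0.014 ] [0.5573 0.2425 0.014 ]
machine label (array([0.3191, 0.1236, 0.229 ]), np.float64(0.0013089639774829388))
(225, 265) [0.4746 0.3359 0.    ] [0.381  0.3155 0.2   ]
(345, 230) [ 0.5043 -0.1199  0.    ] [ 0.4065 -0.0766  0.2   ]
(250, 310) [0.2908 0.2785 0.    ] [0.2229 0.2661 0.2   ]
(320, 310) [0.2324 0.0493 0.    ] [0.1726 0.069  0.2   ]
[-0.5915  0.3704  1.6379  0.0008  1.1345  0.5451]
```

The crops confirm it. The silver housing has its bore at scene (324,178), and the red and orange blocks are look-alikes. The banded rod stands in its rest at scene (338,152). The fin is near the red end of the board, parked. Next I'll look from above the rod with the wrist camera.

```bash
cat >> h.py <<'E'
np.set_printoptions(precision=4,suppress=True)
def down(psi):
    c,s=np.cos(psi),np.sin(psi); return R.from_matrix(np.array([[-s,c,0],[c,s,0],[0,0,-1.]]).T[[0,1,2]].T if 0 else np.column_stack([[-s,c,0],[c,s,0],[0,0,-1.]])).as_rotvec()
E
python3 - <<'E'
from h import *
r=R.from_rotvec(m.get_ee_rot()).as_matrix(); psi=np.arctan2(r[1,1],r[0,1]); print(psi,r)
for d in(0,np.pi/2,-np.pi/2,np.pi): print(d,m.solve_ik([.515,-.335,.30],down(d)),m.solve_ik([.589,-.1035,.25],down(d)))
b=np.radians(106.3)
for d in(b,b-np.pi): print(d,m.solve_ik([.62,.145,.15],down(d)))
E
```

```text
-1.1370092038208983 [[ 0.9074  0.4203 -0.0005]
 [ 0.4203 -0.9074  0.0013]
 [ 0.     -0.0014 -1.    ]]
0 [-0.5961  0.3296  1.5782 -0.      1.2338 -0.5961] [-0.1938  0.3518  1.6656 -0.      1.1242 -0.1938]
1.5707963267948966 [-0.5961  0.3296  1.5782  0.      1.2338 -2.1669] [-0.1938  0.3518  1.6656  0.      1.1242 -1.7646]
-1.5707963267948966 [-0.5961  0.3296  1.5782 -0.      1.2338  0.9747] [-0.1938  0.3518  1.6656 -0.      1.1242  1.377 ]
3.141592653589793 None None
1.8552849948699723 [ 0.2111  0.5225  1.6508 -0.      0.9683 -1.6442]
-1.2863076587198208 [0.2111 0.5225 1.6508 0.     0.9683 1.4974]
```

```bash
python3 - <<'E'
from h import *
o=down(-1.2863)
m.move_to([.515,-.335,.33],o)
c=grab("wrist"); save(c,"w1.png"); print(np.array(c["mount"]),c["fx"],c["k1"],m.get_time(),m.get_position())
print(proj(c,[[.5137,-.341,.16],[.5175,-.328,.056]]))
E
```

```text
[[ 0.0011 -0.953  -0.303   0.077 ]
 [ 1.      0.0009  0.001   0.0003]
 [-0.0007 -0.303   0.953  -0.1535]
 [ 0.      0.      0.      1.    ]] 296.1878597427975 -0.03023846786264117 1.5 [ 0.5142 -0.3358  0.3294]
[[324.0665 185.6951]
 [315.2712 163.6291]]
```

View pics/w1.png

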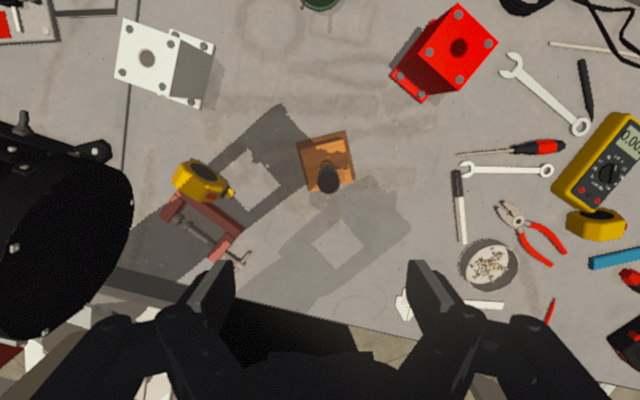

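```bash
python3 - <<'E'
from h import *
c=load("w1.png")
i=c["image"]; g=i.max(2)
print(g[156:200,310:346:2])
print("bore",onz(c,148,59,.112))
for p in((328,183),(328,185),(328,187)):print(onz(c,*p,.16))
cv2.imwrite("pics/w1c.png",cv2.cvtColor(np.hstack([cv2.resize(i[125:205,285:365],None,fx=5,fy=5,interpolation=cv2.INTER_CUBIC),cv2.resize(i[15:95,110:190],None,fx=5,fy=5,interpolation=cv2.INTER_CUBIC)]),cv2.COLOR_RGB2BGR))
E
```

```text
[[127 129 126 127 124 123 124 126 132 162 128 129 132 130 131 132 131 130]
 [123 125 126 126 124 127 125 129 133 156 130 131 130 128 128 130 131 128]
 [125 125 125 124 124 128 128 128 127 134 130 130 129 131 130 129 128 127]
 [126 126 126 128 127 131 127 119 109 115 123 129 128 129 129 125 123 120]
 [126 127 128 132 129 131 118  97  92  98 110 125 129 126 122 120 118 117]
 [129 129 130 130 129 127  98  89  89  89  93 115 123 121 118 115 118 118]
 [129 131 131 128 129 118  90  99 102 100  90 106 119 116 116 119 121 119]
 [129 129 129 128 127 110  93 106 103 102  96  98 116 119 121 119 121 120]
 [127 129 126 125 123 100  96  92  78  78  90  94 114 122 121 122 120 120]
 [128 125 124 121 119  95  95  70  62  60  77  88 101 118 120 122 121 122]
 [124 123 119 118 117  95  83  65  59  63  67  81  91 103 111 121 122 122]
 [118 117 117 117 118  99  74  62  58  66  65  71  86  91  94 111 133 121]
 [118 119 118 119 122 102  71  62  61  62  62  59  79  95 110 120 161 117]
 [119 118 120 120 121  98  62  64  60  58  63  63  79 114 158 154 175 136]
 [121 120 120 121 115  81  56  63  63  55  66  58 
[... 1609 characters left out ...]
 144 136 132 132 115  75  48  50  52  64 106 137 143 139 138 140]
 [139 139 139 134 132 135 137 115  81  72  81 102 131 143 148 141 141 137]
 [141 138 140 137 132 134 140 133 124 117 118 129 137 140 144 139 137 126]
 [141 138 138 137 135 139 139 140 140 140 134 136 135 136 136 138 136 126]
 [139 140 141 138 135 138 140 139 142 147 133 137 135 135 136 136 137 132]
 [140 141 143 139 135 136 138 137 145 152 134 134 135 134 137 135 138 137]
 [137 142 143 140 131 133 134 136 142 145 136 133 133 133 135 137 138 140]
 [139 138 143 138 133 131 135 133 137 137 134 129 131 133 136 138 137 139]]
bore [ 0.5898 -0.1073  0.112 ]
[ 0.5179 -0.3443  0.16  ]
[ 0.5157 -0.345   0.16  ]
[ 0.5135 -0.3457  0.16  ]
```

View pics/w1c.png

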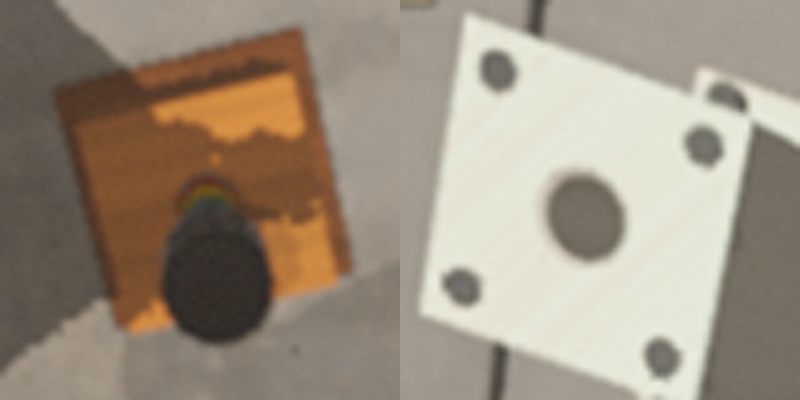

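The rod's grip top is at (328.5,182) and the bore at (148,59). The silver housing is confirmed as the target, and the rod stands upright. I'll go in closer for a second look, then grasp.

```bash
python3 - <<'E'
from h import *
c=load("w1.png"); print("rod",onz(c,328.3,182,.16),"bore",onz(c,147,58,.112))
o=down(-1.2863)
m.move_to([.5175,-.343,.225],o)
c=grab("wrist"); save(c,"w2.png"); print(m.get_time(),m.get_position(),proj(c,[[.5185,-.3445,.16],[.5137,-.341,.16]]))
E
```

```text
rod [ 0.5191 -0.3443  0.16  ] bore [ 0.5906 -0.1061  0.112 ]
2.05 [ 0.5182 -0.3441  0.2267] [[320.8101 213.8539]
 [314.8107 218.2155]]
```

View pics/w2.png

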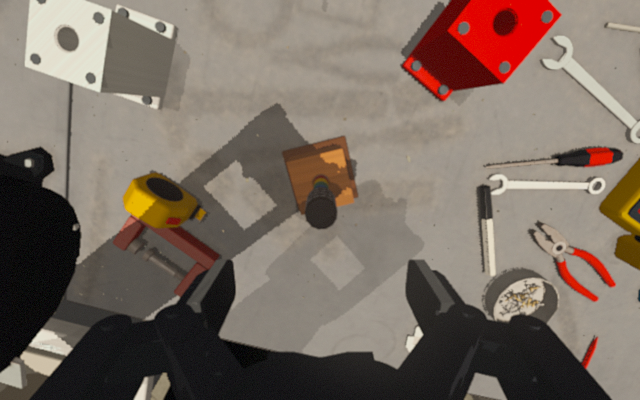

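```bash
python3 - <<'E'
from h import *
o=down(-1.2863)
m.servo_line([.5187,-.3444,.146],o,rate=.12); m.hold(.2)
print(m.get_position(),m.get_contact_force())
m.command_gripper(.015,50); m.hold(.2)
print(m.get_width(),m.get_grip_force(),m.get_position(),m.get_contact_force())
m.servo_line([.5187,-.3444,.285],o,rate=.12); m.hold(.3)
print(m.get_width(),m.get_position(),m.get_contact_force(),m.get_torque())
c=grab("wrist"); save(c,"w3.png"); s=grab("scene"); save(s,"s3.png"); t=grab("top"); save(t,"t3.png")
a=cv2.resize(c["image"][180:400,220:430],None,fx=2,fy=2)
b=cv2.resize(s["image"][90:200,300:405],None,fx=4,fy=4,interpolation=cv2.INTER_CUBIC)[:440]
cv2.imwrite("pics/m3.png",cv2.cvtColor(np.hstack([a[:440],b[:,:380]]),cv2.COLOR_RGB2BGR)); print(m.get_time())
p=m.get_position(); print([proj(c,p+np.array([dx*.96,dx*.28,.0+.013])) for dx in(-.004,0,.004)])
E
```

```text
[ 0.5192 -0.3448  0.147 ] [ 0.0606  0.4759 -0.7439]
0.02176065285750062 49.005374908447266 [ 0.5189 -0.3446  0.1463] [0.4059 0.6119 3.719 ]
0.02167342753016551 [ 0.5186 -0.3443  0.2846] [ 0.6601  0.4606 -0.9873] [0.0322 0.011  0.0042]
5.6417
[array([[319.3197, 270.7759]]), array([[319.3275, 264.1101]]), array([[319.3354, 257.3348]])]
```

View pics/m3.png

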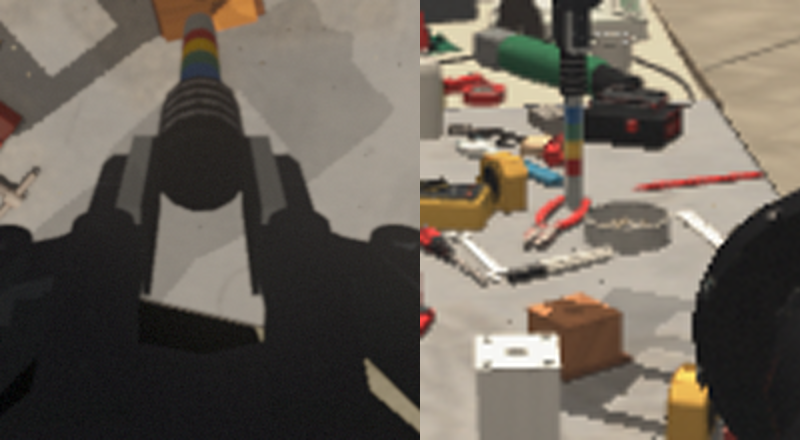

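The rod is held upright and centred in the fingers, with its top disc at wrist (321.5,263) against (319,264) predicted. The rest stayed put. Next I'll view the bore from close by.

```bash
python3 - <<'E'
from h import *
o=down(-1.2863); x=np.array([np.sin(1.2863),np.cos(1.2863)])
c=load("w3.png"); p=np.array([.5186,-.3443,.2846])
print("pred red mid, tip",proj(c,[p+[0,0,-.1363+.042],p+[0,0,-.1363]]))
b=np.array([.5897,-.1045]); q=b-.05*x
m.move_to([*q,.30],o); m.hold(.4)
c=grab("wrist"); save(c,"w4.png"); s=grab("scene"); save(s,"s4.png"); t=grab("top");save(t,"t4.png")
print(m.get_time(),m.get_position(),m.get_contact_force(),proj(c,[*b,.112]))
a=cv2.resize(c["image"][60:280,215:425],None,fx=2,fy=2)
b=cv2.resize(s["image"][110:220,280:375],None,fx=4,fy=4,interpolation=cv2.INTER_CUBIC)
cv2.imwrite("pics/m4.png",cv2.cvtColor(np.hstack([a,b]),cv2.COLOR_RGB2BGR))
E
```

```text
pred red mid, tip [[319.4875 203.8983]
 [319.5649 191.5523]]
7.1 [ 0.5417 -0.1187  0.2999] [ 0.494  -0.2784 -2.6705] [[319.0338 136.7215]]
```

View pics/m4.png

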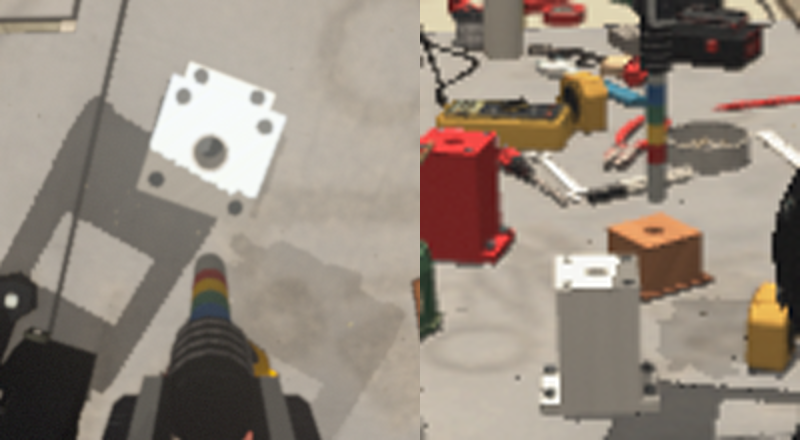

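```bash
python3 - <<'E'
from h import *
o=down(-1.2863)
c=load("w4.png"); b=onz(c,320.4,136.1,.112); print("bore wrist",b)
s=load("s4.png");t=load("t4.png")
# ridge differential: rod tip in scene
tip=np.array([.5417,-.1187,.2999-.1363]); print("tip pred scene",proj(s,tip),"bore pred",proj(s,[*b[:2],.112]),proj(s,[.5888,-.1031,.112]),"top:",proj(t,tip),proj(t,[*b[:2],.112]))
g=(b[:2]+[.5892,-.1035])/2; print(g)
m.servo_line([*g,.30],o); m.servo_line([*g,.262],o,rate=.08); m.hold(.4)
print(m.get_position(),m.get_contact_force(),m.get_time())
s=grab("scene");save(s,"s5.png");t=grab("top");save(t,"t5.png");c=grab("wrist");save(c,"w5.png")
tip=np.array(m.get_position())-[0,0,.1363]
print("pred tip scene",proj(s,tip),"top",proj(t,tip))
a=cv2.resize(s["image"][125:205,290:355],None,fx=6,fy=6,interpolation=cv2.INTER_CUBIC)
b=cv2.resize(t["image"][150:230,310:375],None,fx=6,fy=6,interpolation=cv2.INTER_CUBIC)
cv2.imwrite("pics/m5.png",cv2.cvtColor(np.hstack([a,b]),cv2.COLOR_RGB2BGR))
E
```

```text
bore wrist [ 0.5908 -0.1058  0.112 ]
tip pred scene [[337.7668 159.935 ]] bore pred [[323.0859 177.1625]] [[323.7751 177.4543]] top: [[344.7345 198.712 ]] [[336.4852 195.8462]]
[ 0.59   -0.1046]
[ 0.5901 -0.1046  0.2623] [ 0.4596 -0.094  -1.7562] 8.6083
pred tip scene [[323.2763 173.2947]] top [[336.4337 194.034 ]]
```

View pics/m5.png

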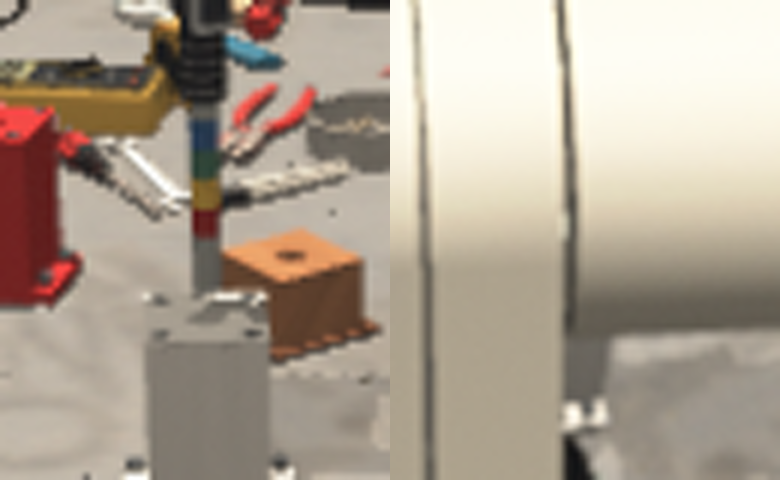

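Seen from the scene camera, the rod (column 324.3) and the bore (324.2) line up, and the tip is just above the mouth. Next is a guarded descent that watches the force.

```bash
cat >> h.py <<'E'
def guarded(g,z0,z1,o,step=.003,rate=.04,lim=6,base=None):
    base=np.array(m.get_contact_force()) if base is None else base
    z=z0
    while z>z1+1e-6:
        z=max(z-step,z1); m.servo_line([g[0],g[1],z],o,rate=rate)
        f=np.array(m.get_contact_force())-base
        if np.abs(f[2])>lim or np.hypot(*f[:2])>lim: break
    return z,f
E
python3 - <<'E'
from h import *
o=down(-1.2863); g=[.5900,-.1046]
z,f=guarded(g,.262,.236,o); print(z,f,m.get_position(),m.get_torque(),m.get_time())
E
```

```text
0.236 [ 0.9211 -0.216  -0.6071] [ 0.5899 -0.1046  0.2359] [-0.0641 -0.0489  0.0031] 11.0083
```

```bash
python3 - <<'E'
from h import *
o=down(-1.2863); g=[.5900,-.1046]
z,f=guarded(g,.236,.152,o,lim=4,rate=.05); m.hold(.2); print(z,f,m.get_contact_force(),m.get_position(),m.get_width(),m.get_torque(),m.get_time())
s=grab("scene");save(s,"s6.png")
E
```

```text
0.16099999999999992 [-0.883   0.2821  6.4836] [-0.6367  0.0912  6.0369] [ 0.5911 -0.1048  0.1621] 0.02155328014971289 [ 0.0494 -0.004   0.0383] 17.4583
```

```bash
python3 - <<'E'
from h import *
o=down(-1.2863); p=m.get_position()
m.command_gripper(.05); m.hold(.2)
m.servo_line([p[0],p[1],.25],o,rate=.12)
x=np.array([np.sin(1.2863),np.cos(1.2863)]); q=np.array(p[:2])-.03*x
m.move_to([*q,.30],o); m.hold(.3)
c=grab("wrist");save(c,"w7.png");s=grab("scene");save(s,"s7.png");print(m.get_time(),m.get_contact_force())
ztop=.0258+.15; print("pred top disc",proj(c,[*p[:2],ztop]), "scene top", proj(s,[*p[:2],ztop]),proj(s,[*p[:2],.112]))
a=cv2.resize(c["image"][90:270,230:420],None,fx=2,fy=2,interpolation=cv2.INTER_CUBIC)
b=cv2.resize(s["image"][145:205,295:350],None,fx=6,fy=6,interpolation=cv2.INTER_CUBIC)
cv2.imwrite("pics/m7.png",cv2.cvtColor(np.hstack([a,b]),cv2.COLOR_RGB2BGR))
E
```

```text
19.725 [-0.6385  0.6038  0.0833]
pred top disc [[319.9477 163.9233]] scene top [[322.6313 158.5613]] [[323.0189 177.28  ]]
```

View pics/m7.png

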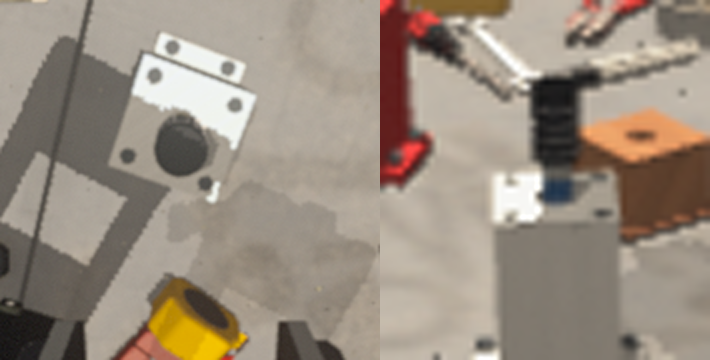

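The rod stands in the bore with its top at scene (324,158), as predicted. The only colour showing above the mouth is blue, at scene (324,176), which agrees with the roughly 86 mm depth from contact. I've reached my picture limit (slightly over it), so I'll measure the board numerically, by colour segmentation.

```bash
python3 - <<'E'
from h import *
o=down(-1.2863); x=np.array([np.sin(1.2863),np.cos(1.2863)]);y=np.array([-x[1],x[0]])
m.command_gripper(.06)
q=np.array([.6125,.175])-.03*x
m.move_to([*q,.27],o); m.hold(.4)
c=grab("wrist");save(c,"w8.png");print(m.get_time(),m.get_position())
h=cv2.cvtColor(c["image"],cv2.COLOR_RGB2HSV)
P={}
for n,lo,hi in(("R",0,6),("Y",22,32),("G",60,90),("B",100,118)):
    k=((h[...,0]>=lo)&(h[...,0]<=hi)&(h[...,1]>110)&(h[...,2]>60)).astype(np.uint8)
    k=cv2.morphologyEx(k,cv2.MORPH_OPEN,np.ones((3,3)))
    nn,_,st,ce=cv2.connectedComponentsWithStats(k)
    for i in range(1,nn):
        w=onz(c,*ce[i],.014)
        if st[i,4]>60 and np.hypot(w[0]-.57,w[1]-.2)<.09: print(n,st[i],ce[i],w)
k=((h[...,2]<60)).astype(np.uint8)
nn,_,st,ce=cv2.connectedComponentsWithStats(k)
for i in range(1,nn):
    if st[i,4]>150: print("dark",st[i],ce[i],onz(c,*ce[i],.05))
print("pred fin top",proj(c,[.6205,.1455,.064]),"base",proj(c,[.6205,.1455,.022]))
E
```

```text
21.5333 [0.5838 0.1661 0.2701]
R [309 159  18  26 437] [317.8261 171.5103] [0.5806 0.1676 0.014 ]
Y [291 160  17  24 387] [299.137  171.7623] [0.5729 0.1926 0.014 ]
B [254 161  17  24 374] [262.0561 172.6176] [0.5571 0.2423 0.014 ]
dark [   0    0  103  136 7537] [41.2196 69.6748] [0.6141 0.5202 0.05  ]
dark [ 593   35   47   40 1472] [618.4327  56.5115] [ 0.8212 -0.1334  0.05  ]
dark [ 89  38  52  98 281] [120.0142  90.8149] [0.6155 0.4242 0.05  ]
dark [616 119  24  44 590] [628.639  143.0576] [ 0.7366 -0.2032  0.05  ]
dark [   48   234   546   166 52984] [308.5831 339.8815] [0.3288 0.1093 0.05  ]
dark [ 546  246   54   38 1148] [573.5749 264.1054] [ 0.5621 -0.2242  0.05  ]
pred fin top [[344.3448 153.1947]] base [[341.8764 149.0305]]
```

```bash
python3 - <<'E'
from h import *
c=load("w8.png"); g=c["image"].max(2)
print(" "*4,list(range(320,370,2)))
for v in range(130,182,2): print(v,g[v,320:370:2])
E
```

```text
[320, 322, 324, 326, 328, 330, 332, 334, 336, 338, 340, 342, 344, 346, 348, 350, 352, 354, 356, 358, 360, 362, 364, 366, 368]
130 [111 112 112 151 188 185 181 180 182 180 181 180 181 182 184 180 181 181
 181 180 180 181 183 179 175]
132 [111 110 110 121 169 156 167 160 159 167 154 164 153 155 156 152 160 154
 156 159 154 155 154 150 139]
134 [102 105 107 102 129 153 153 150 154 158 158 162 161 161 159 160 163 165
 168 168 168 167 167 170 169]
136 [114 116 118 115 129 191 192 189 190 190 193 193 194 190 189 191 190 192
 195 192 191 191 188 187 188]
138 [114 116 117 115 146 193 193 188 189 190 191 191 181 189 190 193 193 194
 195 191 189 189 189 188 187]
140 [116 114 114 111 126 186 174 118 102 103  94 100  87  95 109 158 193 191
 192 191 191 189 174 161 163]
142 [117 116 114 113 119 173 155  70  80  80  83  80  76  82  80 113 189 189
 190 188 191 172  95  95 103]
144 [116 113 112 111 110 118 102  58  66  67  64  62  63  62  65  82 163 176
 167 163 166 165 106 116 127]
146 [117 119 119 120 120 122 106  57  57  58  56  56  62  60  60  61 155 213
 213 212 211 214 181 115 124]
148 [125 12
[... 1107 characters left out ...]
 156 143 187 188 186 189 188
 183 187 188 190 188 185 187]
170 [128 127 127 119 112 120 123 110 112 113 152 151 137 192 192 187 191 191
 187 190 189 191 189 188 191]
172 [126 127 127 122 120 161 170 126 120 112 148 151 128 187 189 189 191 190
 188 190 189 189 192 191 192]
174 [125 127 128 117 131 187 191 189 183 147 155 189 185 188 188 188 188 187
 190 192 190 191 194 193 192]
176 [128 128 127 123 121 186 189 188 191 177 210 228 186 190 187 187 188 186
 188 186 187 192 182 187 189]
178 [128 127 128 116 153 188 182 184 188 174 217 227 189 189 186 185 186 187
 187 185 185 188 192 212 210]
180 [128 126 130 127 177 189 184 185 185 180 209 218 191 186 187 186 185 187
 188 189 188 189 200 214 212]
```

The fin top is centred at wrist (344,153), which matches the estimate from the fixed cameras. The patches give about 111 mm of travel to blue. I'll pinch along the rail and slide.

```bash
python3 - <<'E'
from h import *
o=down(-1.2758); d=np.array([-.291,.957]); f=np.array([.6205,.1455])
m.move_to([*f,.15],o); m.servo_line([*f,.056],o,rate=.1); m.hold(.2)
print(m.get_position(),m.get_contact_force())
m.command_gripper(.015,25); m.hold(.2); print(m.get_width(),m.get_grip_force(),m.get_position(),m.get_contact_force())
T=f+.1113*d
m.servo_line([*T,.056],o,rate=.05); m.hold(.3); print(m.get_position(),m.get_contact_force(),m.get_width(),m.get_time())
m.command_gripper(.06); m.hold(.2)
m.servo_line([*T,.16],o,rate=.12)
x=np.array([.957,.291]); m.move_to([*(T-.03*x-.03*d),.27],o); m.hold(.4)
c=grab("wrist");save(c,"w9.png");print(m.get_time(),proj(c,[*T,.064]),proj(c,[*(np.array([.5565,.2424])),.014]))
h=cv2.cvtColor(c["image"],cv2.COLOR_RGB2HSV)
for n,lo,hi in(("R",0,6),("Y",22,32),("G",60,90),("B",100,118)):
    k=((h[...,0]>=lo)&(h[...,0]<=hi)&(h[...,1]>100)&(h[...,2]>50)).astype(np.uint8)
    k=cv2.morphologyEx(k,cv2.MORPH_OPEN,np.ones((2,2)))
    nn,_,st,ce=cv2.connectedComponentsWithStats(k)
    for i in range(1,nn):
        w=onz(c,*ce[i],.014)
        if st[i,4]>30 and np.hypot(w[0]-.57,w[1]-.2)<.09: print(n,st[i],ce[i],w)
u,v=proj(c,[.5565,.2424,.014])[0].astype(int)
for r in range(v-16,v+17,2): print(r,u-18,c["image"][r,u-18:u+19:2].min(1))
E
```

```text
[0.6209 0.1456 0.0567] [-0.1065 -0.3654 -0.3572]
0.015129704849323756 0.0 [0.6205 0.1455 0.056 ] [0.1834 0.0421 0.101 ]
[0.5881 0.2519 0.056 ] [-0.5447 -0.2321 -0.4983] 0.015270291898442038 26.775
29.4833 [[294.7531 152.3272]] [[298.2256 171.4014]]
R [347 159  18  26 449] [355.6949 171.4944] [0.5798 0.1656 0.014 ]
Y [329 159  18  26 422] [337.0545 172.2085] [0.5712 0.1902 0.014 ]
B [291 160  17  24 392] [299.3265 171.3571] [0.557  0.2409 0.014 ]
155 280 [96 98 96 94 95 93 96 94 95 97 95 96 96 96 95 94 93 98 96]
157 280 [94 94 95 94 96 92 94 93 94 95 91 93 92 97 94 94 89 96 94]
159 280 [89 89 94 92 94 66 61 59 61 58 61 59 62 64 82 69 69 69 68]
161 280 [95 93 94 97 96 59 56 56 57 59 60 57 56 61 74 64 66 66 66]
163 280 [96 93 92 93 97 64 58 59 56 57 58 61 57 61 79 66 66 69 69]
165 280 [95 96 93 93 94 63 56 58 54 57 58 57 58 61 84 66 67 67 69]
167 280 [97 96 95 92 94 63 54 58 56 56 58 54 58 60 76 64 69 68 68]
169 280 [94 91 93 95 95 65 58 56 55 56 56 57 57 58 74 68 67 68 68]
171 280 [93 93 90 95 94 68 55 56 55 58 56 58 56 58 73 65 64 66 67]
173 280 [93 93 93 91 93 66 56 54 54 56 57 56 56 61 79 66 66 68 67]
175 280 [94 92 90 92 92 71 54 57 59 55 55 57 58 57 72 67 66 67 66]
177 280 [92 92 89 95 92 75 53 56 54 56 54 57 56 60 78 64 66 64 67]
179 280 [92 91 91 92 90 69 49 52 55 55 58 56 55 58 74 63 67 64 65]
181 280 [92 90 91 95 97 75 56 56 54 55 55 56 57 53 68 63 66 66 65]
183 280 [93 90 93 92 93 81 64 67 64 70 68 67 65 69 80 71 67 70 73]
185 280 [89 92 89 88 88 88 86 90 90 92 91 89 90 91 91 88 87 94 92]
187 280 [117 119 118 116 115 116 117 114 114 118 119 117 117 117 119 104  79  83
  80]
```

The fingers closed to 15 mm with no grip force, so the fin wasn't pinched. I need to find where it is now.

```bash
python3 - <<'E'
from h import *
c=load("w9.png"); g=c["image"].max(2)
d=np.array([-.291,.957]); f=np.array([.6205,.1455])
for s in(0,.04,.08,.1113):
    print(s,proj(c,[*(f+s*d),.064]))
u,v=proj(c,[*f,.064])[0].astype(int); print(u,v)
for r in range(134,166,3): print(r,g[r,280:400:4])
print(m.get_width(),m.get_grip_force())
E
```

```text
0 [[387.2498 152.4965]]
0.04 [[354.0662 152.3992]]
0.08 [[320.7968 152.3428]]
0.1113 [[294.7531 152.3272]]
387 152
134 [103 110 107 107 106 109 108 107 111 110 112 109 171 177 176 181 174 174
 178 176 179 178 181 173 177 179 178 177 177 178]
137 [111 115 112 114 109 109 111 112 114 113 114 113 183 188 189 192 193 191
 187 189 189 192 193 187 189 192 188 190 192 190]
140 [111 109 112 111 114 111 113 112 114 112 115 115 160 188 189 188 190 190
 186 191 190 189 184  89  83  77  68 102 189 189]
143 [109 108 108 110 107 108 109 110 111 113 112 113 139 181 180 174 183 183
 185 188 177 175 153  64  69  64  65  70 180 171]
146 [127 126 127 126 125 127 125 128 126 128 127 126 121 210 207 209 208 210
 208 209 209 210 197  74  61  65  67  64  63 190]
149 [127 127 127 126 126 126 127 126 126 127 128 127 122 210 207 207 208 208
 208 208 208 209 197  69  62  92  88  84  83 160]
152 [110 110 110 107 106 107 108 110 116 116 114 111 112 195 194 197 195 196
 195 193 197 193 186  61  63  87  85  80  79 153]
155 [112 112 111 110 111 112 112 113 111 113 110 114 115 179 122 116 113 189
 185 187 191 187 181  60  61  79  78  78  74 165]
158 [107 111 107  96  99  99  99 100  92  93  95  97 145 206 145 147 155 203
 195 199 198 185 189 175 140 155 115 115 116 181]
161 [109 109 104 109 108 110 108  87  90  90  91  92 164 160 160 162 157 214
 214 210 212 192 185 187 167 229 190 190 191 188]
164 [110 109 108 106 108 108 107  94  91  91  92  90 162 162 162 162 160 212
 213 211 213 189 184 191 148 225 186 190 186 189]
0.059849936822029846 0.0
```

```bash
python3 - <<'E'
from h import *
o=down(-1.2758); d=np.array([-.291,.957]); f=np.array([.6205,.1455])
m.move_to([*f,.12],o); m.hold(.3); c=grab("wrist"); save(c,"w10.png")
g=c["image"].max(2); print(m.get_position(),m.get_time(),"fin",proj(c,[*f,.064]))
u,v=proj(c,[*f,.064])[0].astype(int)
for r in range(v-40,v+41,8): print(r,g[r,u-120:u+121:8])
m.servo_line([*f,.056],o,rate=.12); m.hold(.2); c=grab("wrist"); save(c,"w11.png"); s=grab("scene"); save(s,"s11.png")
g=c["image"].max(2); print(m.get_position(),m.get_time(),"fin",proj(c,[*f,.064]))
u,v=proj(c,[*f,.064])[0].astype(int)
for r in range(v-72,v+73,12): print(r,g[r,u-144:u+145:12])
m.command_gripper(.022,30); print(m.get_width(),m.get_grip_force(),m.get_contact_force(),m.get_time())
c=grab("wrist"); save(c,"w12.png"); g=c["image"].max(2)
for r in range(v-72,v+73,12): print(r,g[r,u-144:u+145:12])
E
```

```text
[0.6209 0.1462 0.1213] 30.5583 fin [[320.2108 219.4939]]
179 [ 96  79  84  83  82  81  84  83  82  83  80  85  83  85  86  84  84  82
  87 119 123  91 159 157 158 159 162 159 167 167 165]
187 [169 118 101 101 102 102  99 100 102 102 100  99 103 100  99 104 101 103
 103 150  96  96 168 157 153 155 158 155 165 160 156]
195 [168  96  97  99  98  99  99  96  99  94  96 100  97  96  42  44  45  94
  95  91  66 116 166 162 162 153 158 166 159 154 159]
203 [192 112 111 111 111 109 113 109 108 108 108 108 108 101  38  41  41  80
 109 100  62 121 163 163 161 153 161 153 147 156 163]
211 [173 100 100  99  93  99 101 101  97  98 101  99 102  45  41  39  44  73
  73 147  55  96 139 134 135 135 141  93  91 177 160]
219 [169  97  74  78  79  78 147 145 145 108  94  83  85  47  43  44  42  73
  76 152 154  93  91  90  87  84  87  88  96  88  92]
227 [168  93  72  79  76  81 146 147 148 101 103  82  86  69  52  57  48  75
 152 151 151 125 132 126 125 124 135 133 135 138 138]
235 [168  94  92  76 103 138 225 223 224 186 180 173 114 121  80 106  74  77
 156 153 156 132 131 122 129 134 135 135 138 137 
[... 2595 characters left out ...]
  22  30  28  31  75 109 126
 131 127 128 134 134 136 139]
271 [171  77  76  76 207 228 227 179  43  75  34 123 105  71  29  75  38 127
 131 129 136 136 136 139 138]
283 [171  93  75  77 122 228 228 168  32  78  30 151 103  69  30  80  36 128
 134 138 134 135 136 139 152]
295 [154  83  85  33  32  77  83  32  31  33  34  60  64  64  29  31  31  36
 137 136  37  38 137 138 156]
307 [160  83  21  23  26  25  26  27  27  30  31  59  57  62 109  29  34  30
  32  34  35  38  36 130 155]
319 [ 43  19  21  21  28  26  23  28  26  28  48  61  59  56 128  28  28  28
  35  32  34  38  37  35  33]
331 [ 28  28  22  25  31  24  25  24  26  29  85  61  60  57 156  27  29  28
  29  30  33  31  32  32  36]
```

```bash
python3 - <<'E'
from h import *
for n in("w11.png","w12.png"):
    c=load(n); g=c["image"].max(2); print(n,"cols 270..370 step4; pred fin corners top z.064 / base z.037:")
    x=np.array([.957,.291]); d=np.array([-.291,.957]); f=np.array([.6205,.1455])
    print(proj(c,[[*(f+a*.008*x+b*.012*d),.064] for a in(-1,1) for b in(-1,1)]).round(),proj(c,[[*(f+a*.012*x+b*.012*d),.037] for a in(-1,1) for b in(-1,1)]).round())
    for r in range(205,305,5): print(r,g[r,270:374:4])
E
```

```text
w11.png cols 270..370 step4; pred fin corners top z.064 / base z.037:
[[341. 272.]
 [298. 272.]
 [341. 246.]
 [297. 246.]] [[338. 257.]
 [301. 257.]
 [338. 222.]
 [300. 222.]]
205 [100  99 102 105 103  99 101 103 102 101  99 102 101 104  98  99 102 102
 102 105 103 106 103 101 101 176]
210 [ 98 100 101 101 103 101 101  99 100 104 102 103 102 102  99 101 103 105
 104 105 103 101 102  99 101 172]
215 [100 102 105 100 101 101  98  99  31  31  33  35  37  35  35  34  37 104
  95  99  84  90  86  86  55  64]
220 [89 93 90 90 86 90 87 89 40 33 36 35 34 33 35 39 38 76 75 75 74 75 75 58
 58 54]
225 [110 111 111 111 111 110 111 110  35  34  33  32  31  32  32  35  32  83
  78  81  82  82  82  73  53  52]
230 [110 111  80  78  78  97 111 111  31  36  31  33  34  31  32  34  32  80
  80  79  80  80  80  72  52  52]
235 [83 81 79 81 80 81 83 67 35 33 31 33 30 36 30 32 31 80 83 83 83 81 83 72
 52 50]
240 [71 72 70 72 73 74 71 41 29 31 33 35 32 32 33 35 33 61 72 74 72 72 73 56
 52 50]
245 [ 78  83  78  79  77  76  73  31  33  32  34  31  33  27  32  36  34  43
  73  72  74  73  74 127  69  72]
250
[... 2783 characters left out ...]
  81  32  30 144  87  77  79  92  73  59  61  58  72
  31  32  76  77  75  35  35  34]
275 [ 40  39  39  75  78  71  33  31 152 151 153 141 102  86  72  72  67  69
  29  33  65  73  76  48  32  38]
280 [ 36  36  66  76  78  51  30  28 149 150 151 131 100  85  70  69  69  66
  27  32  46  75  74  64  33  36]
285 [ 33  34  36  57  84  43  31  36 151 153 150 132  98  74  72  69  71  71
  32  25  36  79  57  34  31  34]
290 [ 32  33  33  32  52  48  27  59 150 154 151  71  67  71  68  69  68  69
  37  30  43  59  34  31  36  31]
295 [35 33 33 31 36 29 30 50 57 60 61 60 61 64 63 62 63 62 45 32 32 32 29 34
 33 30]
300 [29 29 32 32 30 31 34 63 60 59 59 61 59 59 59 62 60 61 78 27 27 32 34 33
 31 38]
```

```bash
python3 - <<'E'
from h import *
c=load("w12.png"); x=np.array([.957,.291]); d=np.array([-.291,.957]); f=np.array([.6205,.1455])
for z in(-.022,-.01,0,.01,.02,.03):
    print(z,proj(c,[[*(f+a*x-.012*d),.056+z] for a in(-.011,0,.011)]).round(0).tolist())
c=load("w3.png"); g=c["image"].max(2)
for r in range(225,300,5): print(r,g[r,270:374:4])
print(m.get_position(),R.from_rotvec(m.get_ee_rot()).as_matrix())
E
```

```text
-0.022 [[338.0, 253.0], [338.0, 237.0], [338.0, 221.0]]
-0.01 [[339.0, 262.0], [339.0, 245.0], [339.0, 228.0]]
0 [[340.0, 270.0], [340.0, 253.0], [341.0, 235.0]]
0.01 [[341.0, 279.0], [341.0, 261.0], [342.0, 243.0]]
0.02 [[342.0, 289.0], [343.0, 271.0], [343.0, 251.0]]
0.03 [[344.0, 301.0], [344.0, 281.0], [345.0, 261.0]]
225 [163 162 162 165 160 166 156 164 169  76  43  67  61  71  62  42  59 148
 138 138 135 139 138 139 138 140]
230 [161 162 162 161 162 161 162 165 101  71  45  64  58  73  63  48  58 115
 159 138 138 136 135 136 137 140]
235 [162 159 161 162 162 165 161 138  45  66  41  61  66  67  54  40  60  51
 163 159 139 136 133 133 135 140]
240 [158 157 161 162 161 151 140 134  46  68  40  42  37  38  40  39  62  46
 156 160 156 134 136 134 137 137]
245 [158 158 160 162 140 140 138 120  54  38  41  40  44  44  39  36  41  44
 135 162 159 156 136 135 139 138]
250 [163 162 158 141 106  87  87  44  41  41  40  42  40  36  39  42  40  39
  40  79  81 103 154 136 136 138]
255 [160 156 143 145  87  88  74  39  37  41  39  37  37  40  41  40  35  40
  41  70  85  82 160 152 135 138]
[... 215 characters left out ...]
0 82 40 36 38 34 35 41 40 36 37 41 35 36 44 35 80 80 80 42
 46 41]
275 [41 38 42 79 80 77 39 39 36 36 35 34 35 36 36 38 36 40 33 39 74 81 81 48
 45 41]
280 [ 40  40  60  79  82  65  40  32 142  49  36  36  33  38  34  36  48 144
  34  40  63  79  80  68  40  42]
285 [ 35  35  38  56  89  57  38  37 143 141 145 124  79  91 105 141 139 144
  40  37  53  89  63  40  42  45]
290 [ 33  36  42  34  48  57  37  47 140 141 141 140 140 144 141 139 140 141
  64  38  55  57  43  40  42  41]
295 [ 31  37  34  34  37  35  34  69 142 142 142 144 140 143 142 141 139 139
  81  37  40  36  37  41  41  42]
[0.6205 0.1455 0.056 ] [[ 0.9568  0.2907 -0.    ]
 [ 0.2907 -0.9568 -0.    ]
 [-0.      0.     -1.    ]]
```

The images show the finger pads sitting about 30 mm further back than I assumed, so they closed just above the fin. I'll open, then make a guarded descent and close in steps while watching the force.

```bash
python3 - <<'E'
from h import *
o=down(-1.2758); f=np.array([.6205,.1455])
m.command_gripper(.05); base=np.array(m.get_contact_force())
z,ff=guarded(f,.056,.038,o,step=.002,rate=.04,lim=3.5,base=base)
print(z,ff,m.get_position(),m.get_time())
m.command_gripper(.010,25); print(m.get_width(),m.get_grip_force(),m.get_contact_force(),m.get_time())
E
```

```text
0.038 [ 0.0274 -0.3599  1.0644] [0.6204 0.1455 0.0378] 34.675
0.023368540688150807 26.90617471933365 [-0.3292  0.309   1.2201] 35.0167
```

The fin is pinched now: 23.4 mm wide at 27 N. Sliding to blue.

```bash
python3 - <<'E'
from h import *
o=down(-1.2758); d=np.array([-.291,.957]); x=np.array([.957,.291]); f=np.array([.6205,.1455]); T=f+.1113*d
m.servo_line([*T,.038],o,rate=.05); m.hold(.3); print(m.get_position(),m.get_contact_force(),m.get_width(),m.get_grip_force(),m.get_time())
m.command_gripper(.05); m.hold(.1)
m.servo_line([*T,.15],o,rate=.12)
m.move_to([*(T-.03*x-.03*d),.27],o); m.hold(.4)
c=grab("wrist");save(c,"w13.png");save(grab("scene"),"s13.png"); print(m.get_time(),"pred fin",proj(c,[*T,.064]),"blue",proj(c,[.5565,.2424,.014]))
g=c["image"].max(2); print(list(range(270,330,3)))
for r in range(136,190,3): print(r,g[r,270:330:3])
s=load("s13.png")["image"];s7=load("s7.png")["image"]
print("rod region diff",np.abs(s[150:185,315:335].astype(int)-s7[150:185,315:335]).mean())
E
```

```text
[0.5875 0.2528 0.0381] [-2.7533 -0.983   5.3447] 0.02330100286328503 27.417190074920654 37.6917
40.325 pred fin [[294.7666 152.3123]] blue [[298.2363 171.3876]]
[270, 273, 276, 279, 282, 285, 288, 291, 294, 297, 300, 303, 306, 309, 312, 315, 318, 321, 324, 327]
136 [110 108 111 108 114 114 112 116 115 107 109 112 111 115 113 113 110 114
 116 146]
139 [109 110 114 112 109 110 105  89  91  90  86  88 100 114 114 114 111 113
 116 127]
142 [ 71  70  85 107 114 108  69  58  58  58  60  61  73 110 112 112 113 115
 116 110]
145 [ 75  77  98 114 116 113  56  51  52  54  54  52  74 119 117 115 116 115
 118 115]
148 [ 76  70 100 128 128  86  58  62  60  58  58  54  74 102 127 127 127 125
 125 125]
151 [ 72  73  95 120 121  91  58  59  57  57  60  58  69  92 123 119 119 121
 120 122]
154 [ 71  73  63 107 112  85  53  57  56  55  55  57  60  83 103 113 109 110
 111 111]
157 [101  98  97 108 110  99  52  53  50  48  52  53  70  83 107 110 110 110
 112 115]
160 [110 109 105 107 109 110  99 108 106 150  96  98 108  88  87  90  89  92
  90 147]
163 [111 106 106 108 107 108 106 108 107 161  97 108 106  90  91  90  91  91
  91 147]
166 [110 110 109 107 111 109 106 107 104 161 100 111 106  90  89  90  90  89
  91 147]
169 [105 110 108 110 106 109 109 106 105 161  92 107 106  90  88  90  90  90
  91 142]
172 [106 109 110 111 104 108 108 105 105 160 104 105 106  89  89  89  91  88
  91 144]
175 [105 109 108 111 106 105 110 106 104 162 102 105 106  90  88  91  89  88
  89 143]
178 [114 123 116 105 105 108 107 102 103 158 108 105 103  89  87  90  90  90
  89 141]
181 [109 124 117 108 105 108 109 105 105 106 101 105 102  84  89  88  91  90
  88 153]
184 [100 105 107 105 107 106 107  93  94  96  96  92  96  97  92  97  96 100
  96 120]
187 [134 135 134 131 135 131 131 133 131 131 133 134 134 133  93  95  95  97
  96 125]
rod region diff 12.603809523809524
```

The pointer is at column 297.5 and the blue patch spans 290.5–308 (centre 299), so it's about 2 mm from the middle. Last step before handing in: confirm numerically that the rod still stands, because that region's image changed by 12.6.

```bash
python3 - <<'E'
from h import *
for n in("s7.png","s13.png"):
    i=load(n)["image"]; g=i.max(2); k=(g[150:174,312:338]<70); yx=np.argwhere(k); print(n,k.sum(),yx.mean(0)+[150,312],yx.min(0)+[150,312],yx.max(0)+[150,312])
    print(i[173:181,324].tolist())
p=m.get_position(); print(m.get_contact_force(),m.get_joint_vel(),m.get_time())
E
```

```text
s7.png 113 [164.2743 324.3451] [157 320] [172 331]
[[93, 90, 83], [88, 86, 83], [51, 64, 79], [37, 56, 76], [41, 60, 81], [66, 76, 89], [140, 137, 132], [167, 159, 145]]
s13.png 140 [162.3071 326.6071] [150 320] [172 337]
[[93, 89, 83], [89, 88, 82], [62, 72, 79], [38, 56, 76], [37, 56, 76], [65, 73, 85], [180, 176, 163], [247, 247, 244]]
[1.09   0.7052 0.2323] [ 0.0006 -0.0052 -0.0009  0.0008 -0.0004  0.001 ] 40.325
```

```bash
python3 -c "
from h import *
print(m.sign_off())"
```

```text
the job is handed in; nothing more can be done
None
```

The depth rod stands on the bottom of the bore (about 86 mm deep, reading blue), the pointer is on the blue patch about 2 mm from its middle, and the job was handed in at about 40 s; I viewed 11 pictures instead of the 10 allowed, and the first attempt to pinch the fin closed just above it.

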